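# Start the big flange nut on the filter holder's stud

## Robot

A 6-joint arm with a two-finger parallel gripper is mounted at the origin on the work surface; the furniture and walls round the work are solid. World frame = base frame: x ahead of the robot, y to its left, z up, the work surface at z = 0. Lengths are in mm, angles in rad, forces in N, time in s.
With the tool pointing down it reaches from about 350 to 975 mm from the base axis. Payload 7.1 kg.
Tool frame: the origin (TCP) lies midway between the tips of the shut fingers; the grasp point (between the pads) lies 19 mm behind it; z points along the fingers, y is the line along which they close (so a half turn about z gives the same grasp; the last joint's range is limited). The gripper opens to 88 mm and grips with 3 to 60 N. Pads are 20 mm wide; open, the fingers measure 115 mm over their backs; the gripper's body (75 mm by 178 mm) begins 61 mm behind the grasp point.
Start: joints at [-1.287, 0.423, 1.63, -0, 1.089, -0.019], TCP at [186.389, -596.543, 222.675] pointing down, gripper open.
Joint ranges: [-3, 3], [-0.9, 2.11], [0.09, 2.58], [-1.31, 4.45], [0.11, 2.69], [-2.54, 2.54]. Speed limits (rad/s): [2.39, 2.39, 3.01, 3.14, 3.14, 3.14].

## Interface

Orientations are given as a rotation vector (axis times angle).
In Python, from workcell import status, eyes, ticket gives the robot as it stands.
- The arm moves only by the shell command python3 -m jog 'ROWS' [OPENING]. ROWS is one flat JSON list of numbers that holds 1 to 5 rows one after another, with no inner brackets; each row has 6 numbers: dx, dy, dz in normalised numbers (1 is 100 cm), then a rotation vector rx, ry, rz in fractions of the full range, 1 being 4 rad; each row shifts and turns the commanded pose from where the row before left it, along the tool's axes as they then stand; what a row does not reach is not made up. A row lasts 1/12 s, in which the tool goes at most 41.7 mm and 0.125 rad, less where a joint would pass 70% of its speed; a pose out of reach is approached as far as the arm can. OPENING is the finger opening in mm, set as the command begins (- or left out keeps the last). The fingers move at their own pace and stop on an object; the grip force is fixed at half the most. Time passes only in rows, so rows that do not move let the fingers close. It prints the time, the measured TCP pose, the force, the opening and the grip force at its end. A shift or turn number past 1, either way, is cut back to 1. Input that does not fit is refused with a message, and nothing moves.
- status.get_obs(): the state, without advancing time (a new reading comes with each control period).
- eyes.get_image(name): name is "scene" or "top" or "wrist"; returns a dict with "img" (420x560x3 uint8, red, green, blue), "range_z" (420x560 float32, mm along the optical axis (not along the pixel's ray), 0 where there is no reading), "fx", "fy", "cx", "cy" (pixels), "R" (3x3) and "t" (3): a world point X has camera coordinates R X + t. Camera axes: x right, y down, z forward; pixel columns grow to the right and rows downward; lengths in mm; the calibration is good to about 2 mm. A picture is of the moment at which its call begins.
- ticket.close_job(): hands the job in; it is judged then, once.
The state is a dict: "t": time; "qpos": joint angles; "qvel": joint speeds; "joint_torque": joint torques, N m; "ee_pos": TCP position; "orientation": TCP orientation; "ft_force": force on the tool from outside, world axes, zero at the start; "moment": the same for the moment, N m; "width": finger opening in mm; "grasp_force": force on a finger pad.
Only numpy, scipy, OpenCV 4.12 (cv2) and the standard library are available. Lean on these libraries where they do the work, as an engineer would, in place of code of your own. Each camera call takes 0.05 s, during which the arm holds its last target. There are 200 camera calls.

## Task

Two flange nuts lie on their sides on the two white rests. Take the larger one, the only one that fits, stand it upright on its flange on the open bench and let go, then take it again from above, set it flange down on the stud of the filter holder, back it off anticlockwise until the thread drops in, and screw it clockwise until its flange is down flat on the plate. Leave the smaller nut, the beaker, the bottle and the meter where they are.

Things in the scene. Friction and masses are not known exactly. Their poses are not given: they have to be found in the camera images.
- big_nut: Larger plain metal flange nut, 300 g: hexagon 60 mm across flats (69 over corners) on a round flange 84 mm across, 8 mm thick; 60 mm tall, open bore of 44 mm. Origin: centre of the flange's underside; z: the axis, from flange to open top; x: square to a pair of flats (a pair every 60 degrees). At the start it lies in a rest's vee, axis level, one pair of flats upright, flange overhanging.
- nut_lugs (a point): Point on the larger nut's axis, 22 mm above the flange's underside, at the level of its thread: three round lugs 6 mm thick, 120 degrees apart, that stand in from the bore's wall to 12 mm from the axis. Axes as the nut's. The plain hexagon for gripping runs from 8 to 60 mm above the underside.
- small_nut: The smaller plain metal flange nut, 200 g: hexagon 44 mm across flats, flange 62 mm across and 7 mm thick, 50 mm tall, bore 26 mm, which does not go over the stud. It lies on the other rest in the same way. Origin and axes as for the larger nut. It stays where it is.
- plate_top (a point): Centre of the upper face of the filter holder's metal pressure plate (96 mm across), on the stud's axis, 24 mm above the bench; z up. The holder is a fixed round base 124 mm across and 14 mm high under the plate. Here the nut's underside has to come.
- stud_top (a point): Point on the axis of the fixed upright stud, 60 mm above the bench, level with the three flat lands on top of its thread. Stud 40 mm across, chamfered. Slots of 36 degrees part the lands (84 degrees each); on each land's clockwise end, seen from above, stands a stop 5 mm high, sloped towards the slot. A nut set on at random mostly rests with its lugs on the lands, underside 17 mm above the plate.
- thread_mid (a point): Point on the stud's axis halfway down the thread (right-hand, 36 mm a turn). With its lugs on the lands the nut jams if turned clockwise; backed off anticlockwise, 0 to 100 degrees, it drops 9 to 11 mm into the slots, whose far wall stops it. Then 65 to 80 degrees clockwise bring the flange onto the plate, some 20 more bind it. Let go, it stays. The thread's angle varies and is not given.
- rest_a: Fixed white rest under the larger nut: foot 64 x 46 x 6 mm with a block 44 mm wide, 40 mm long and a vee of 120 degrees along its y axis, the vee's bottom 22 mm and its edges 35 mm above the bench. Origin: centre of its underside. One rest stands to the left, one to the right; which holds the larger nut changes.
- rest_b: The other fixed white rest, alike, under the smaller nut. Origin: centre of its underside.
- beaker: Loose glass beaker, 56 x 61 mm, 67 mm tall, on the bench between the robot and the holder; origin under its centre. It stays where it is.
- pe_bottle: Loose open plastic bottle, 51 mm across, 88 mm tall, behind the holder to its right; origin under its centre. It stays where it is.
- meter: Loose handheld meter, 112 x 42 x 18 mm, lying on the bench to the right of the holder; origin under its centre. It stays where it is.
Things that resemble listed ones, but are neither listed nor needed, are in the scene too. What is shaped like the big_nut but black or blue is not meant.

How it is judged:
By the outcome, as a careful person would: the job done as asked, in the order asked, and still so for the second after the job is handed in, with the robot touching nothing.
It also fails if it takes over 72 s, if anything falls off the work surface, if the arm or the gripper's body presses on something with over 40 N, if the wrist force passes 120 N, or if a joint passes its speed limit or range.

## Working session

There is one attempt and no reset: what is moved stays moved. The work goes in short steps, Python scripts to look and compute and a shell command to move; the robot and the scene stay as the last step left them, time stands still between calls to the robot, and variables do not carry over. Pictures are saved under pics/ and viewed, at most 10 in all, crops included, and the job is handed in when it is done.

```bash
ls; mkdir -p pics; cat > h.py <<'E'
import numpy as np, cv2
from scipy.spatial.transform import Rotation as Ro
from workcell import status, eyes, ticket
def shot(n,f=None):
    d=eyes.get_image(n)
    if f: cv2.imwrite('pics/'+f,cv2.cvtColor(d['img'],cv2.COLOR_RGB2BGR)); np.savez('pics/'+f[:-4],**d)
    return d
def cloud(d):
    z=d['range_z'];v,u=np.mgrid[:z.shape[0],:z.shape[1]]
    c=np.stack([(u-d['cx'])/d['fx']*z,(v-d['cy'])/d['fy']*z,z],-1)
    p=(c-d['t'])@d['R']; p[z<=0]=np.nan
    return p
E
python3 - <<'E'
from h import *
a=shot('top','top0.png');b=shot('scene','scene0.png')
o=status.get_obs();print({k:np.round(v,3) for k,v in o.items()})
for d in(a,b): print(d['fx'],(-d['R'].T@d['t']).round(),d['R'].round(2).tolist())
E
```

```text
pics
{'t': np.float64(0.1), 'qpos': array([-1.287,  0.424,  1.631, -0.   ,  1.089, -0.019]), 'qvel': array([-0.   , -0.003, -0.002,  0.   ,  0.001, -0.   ]), 'joint_torque': array([-0.0000e+00, -5.4561e+01, -2.7433e+01,  6.5000e-02,  1.9000e-02,
       -0.0000e+00]), 'ee_pos': array([ 186.239, -596.105,  221.989]), 'orientation': array([-3.104, -0.474,  0.   ]), 'ft_force': array([0.324, 0.222, 0.09 ]), 'moment': array([-0.051, -0.024, -0.027]), 'grasp_force': np.float64(0.0), 'width': np.float64(88.117)}
484.3878366513511 [ 429.   16. 1140.] [[0.01, -1.0, 0.01], [-1.0, -0.02, -0.08], [0.08, -0.01, -1.0]]
412.46604232698814 [-213.  631.  624.] [[-0.64, -0.77, 0.02], [-0.4, 0.31, -0.86], [0.65, -0.56, -0.51]]
```

View pics/top0.png

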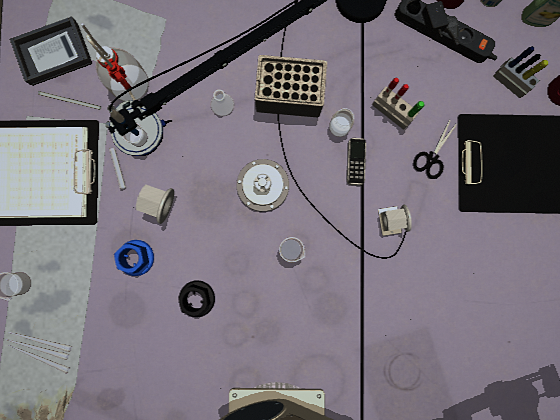

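View pics/scene0.png

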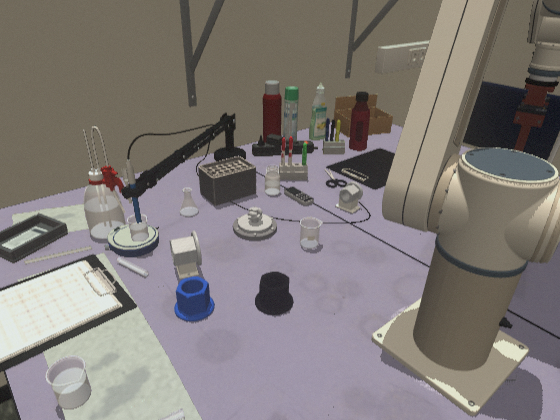

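The top view shows the larger nut on the left rest (155,203), its flange towards image right. The smaller nut is at (395,220), the holder at (262,186), the beaker at (291,250), the bottle at about (341,122) and the meter at (356,161). The blue and black decoys are at (134,258) and (197,298). Next I'll measure the nut and stud.

```bash
python3 - <<'E'
from h import *
a=dict(np.load('pics/top0.npz'));b=dict(np.load('pics/scene0.npz'))
p=cloud(a);q=cloud(b)
def box(P,c,r,z0,z1):
    P=P.reshape(-1,3);m=(np.hypot(P[:,0]-c[0],P[:,1]-c[1])<r)&(P[:,2]>z0)&(P[:,2]<z1);return P[m]
for n,(u,v) in dict(nut=(155,203),hold=(262,186),beak=(291,250),small=(395,220),blue=(134,258),black=(197,298),flask=(221,103)).items():
    c=np.nanmedian(p[v-3:v+4,u-3:u+4].reshape(-1,3),0);print(n,c.round(1))
    if n in('nut','small'):
        for P in(p,q):
            N=box(P,c,70,40,120);print(len(N),N.min(0).round(),N.max(0).round())
    if n=='hold':
        for P in(p,q):
          for z0,z1 in((12,30),(50,70)):
            N=box(P,c,70,z0,z1);print(z0,len(N),N.mean(0).round(1),N.min(0).round(1),N.max(0).round(1))
print('bench',np.nanmedian(p[280:300,230:260,2]),np.nanmedian(q[330:350,300:350,2]))
c=cv2.cvtColor(a['img'],cv2.COLOR_RGB2BGR)
l=cv2.resize(c[175:235,120:190],None,fx=5,fy=5,interpolation=3);r=cv2.resize(c[155:215,230:295],None,fx=5,fy=5,interpolation=3)
cv2.imwrite('pics/c1.png',np.hstack([l,r]))
E
```

```text
nut [523.3 272.3  89.5]
870 [481. 242.  41.] [567. 318. 102.]
768 [479. 250.  40.] [566. 320.  98.]
hold [568.3  41.3  60.8]
12 1712 [575.7  42.1  20.2] [517.6 -18.6  12. ] [637.7 103.4  29.8]
50 211 [576.8  41.3  60.2] [557.3  23.4  50.1] [596.3  61.8  68. ]
12 687 [562.9  52.7  19.6] [513.2 -19.   12. ] [635.6 102.7  29.6]
50 106 [571.2  45.2  58.4] [555.5  23.5  50.1] [593.4  62.7  66.2]
beak [425.8 -27.9   1.3]
small [ 495.6 -255.2   69.6]
531 [ 473. -291.   40.] [ 532. -234.   80.]
282 [ 470. -292.   40.] [ 529. -234.   77.]
blue [ 4.018e+02  3.387e+02 -1.000e-01]
black [311.4 189.3  -0.5]
flask [759.5 138.5  46.3]
bench -0.6238318696830991 -0.4718937609603672
```

View pics/c1.png

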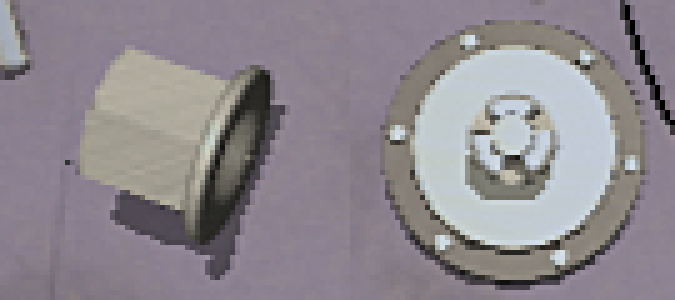

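```bash
python3 - <<'E'
from h import *
from scipy.optimize import least_squares
P=cloud(dict(np.load('pics/top0.npz'))).reshape(-1,3)
c=np.array([523,275,0])
N=P[(np.hypot(P[:,0]-c[0],P[:,1]-c[1])<70)&(P[:,2]>68)]
phi=np.radians(75)
for it in range(4):
    a=np.array([np.cos(phi),np.sin(phi)]);n=np.array([-a[1],a[0]])
    s=(N[:,:2]-c[:2])@a; t=(N[:,:2]-c[:2])@n
    if it==0:
        h=np.histogram(s,np.arange(-50,60,4)); 
        for k in range(len(h[0])):
            m=(s>=h[1][k])&(s<h[1][k+1]); 
            if m.any(): print(h[1][k],m.sum(),N[m,2].max().round(),t[m].min().round(),t[m].max().round())
    m=(s>-12)&(np.abs(t)<29)&(N[:,2]<93)
    f=lambda x:N[m,2]-(x[0]-.577*abs(t[m]-x[1]-x[2]*s[m]))
    r=least_squares(f,[91,0,0],loss='soft_l1'); phi+=np.arctan(r.x[2]); print(r.x.round(3),np.degrees(phi),m.sum(),np.abs(r.fun).mean())
a=np.array([np.cos(phi),np.sin(phi)]);n=np.array([-a[1],a[0]])
c2=c[:2]+n*r.x[1]; print(c2)
s=(N[:,:2]-c2)@a
h=N[:,2]>93; print('flange s',np.percentile(s[h],[2,10,50,90,98]),'top end s',np.percentile(s,[97,98,99,100]))
E
```

```text
-26 13 98.0 -41.0 -4.0
-22 105 102.0 -42.0 36.0
-18 58 101.0 -39.0 37.0
-14 24 94.0 -33.0 32.0
-10 47 92.0 -32.0 26.0
-6 49 93.0 -33.0 27.0
-2 47 91.0 -34.0 26.0
2 47 92.0 -33.0 25.0
6 53 92.0 -34.0 25.0
10 49 92.0 -33.0 25.0
14 47 93.0 -34.0 24.0
18 51 91.0 -33.0 25.0
22 52 92.0 -34.0 24.0
26 49 91.0 -35.0 24.0
30 50 91.0 -34.0 24.0
34 45 91.0 -36.0 24.0
38 13 88.0 -27.0 23.0
[ 9.1049e+01 -3.3590e+00 -7.3000e-02] 70.85093106090862 556 1.5414270641271068
[91.032 -3.398  0.   ] 70.85124641281715 565 1.5115192279376508
[91.032 -3.398  0.   ] 70.85124728938231 565 1.51151922741945
[91.032 -3.398 -0.   ] 70.85124722232908 565 1.511519227378576
[526.21038457 273.8852445 ]
flange s [-20.95210564 -20.37799102 -17.67347804 -13.69378572 -12.77664083] top end s [37.29118902 37.86740459 38.68739293 40.03079113]
```

```bash
python3 - <<'E'
from h import *
for f in('top0','scene0'):
    P=cloud(dict(np.load(f'pics/{f}.npz'))).reshape(-1,3)
    print(f)
    for y0 in range(100,500,50):
        r=[]
        for x0 in range(350,900,50):
            m=(P[:,0]>=x0)&(P[:,0]<x0+50)&(P[:,1]>=y0)&(P[:,1]<y0+50)
            r.append(int(P[m,2].max()) if m.any() else -1)
        print(y0,r)
E
```

```text
top0
100 [5, 5, 4, 5, 15, 5, 6, 27, 178, 243, 5]
150 [10, 5, 7, 6, 5, 5, 4, 18, 257, 240, 4]
200 [6, 6, 6, 99, 84, 6, 6, 280, 267, 3, 5]
250 [11, 12, 93, 102, 84, 5, 285, 287, 4, 5, 6]
300 [64, 64, 7, 91, 84, 37, 281, 219, 297, 296, 123]
350 [62, 64, 7, 5, 18, 35, 172, 37, 298, 297, 131]
400 [6, 6, 7, 9, 18, 18, 15, 30, 104, 122, 4]
450 [8, 8, 14, 15, 14, 13, 15, 12, 15, 36, 40]
scene0
100 [2, 1, 1, 1, 15, 2, 1, 29, 176, 237, 2]
150 [2, 2, 2, 3, 1, 1, 2, 24, 255, 176, 1]
200 [2, 2, 2, 1, 2, -1, 4, 274, 264, 1, 3]
250 [8, 5, 94, 98, 77, 2, 282, 283, 1, 0, 1]
300 [60, 62, 4, 91, 81, 34, 279, 216, 297, 114, 0]
350 [61, 60, 2, 3, 15, 34, 173, 37, 297, 292, 1]
400 [3, 3, 4, 5, 16, 15, 17, 30, 122, 125, 2]
450 [3, 4, 13, 12, 12, 12, 10, 7, 10, 33, 35]
```

The rows are not in the units I measure in: shifts go in shares of 100 cm and turns go in shares of 4 rad. I convert before sending: -38 mm / 1000 = -0.038, -35 mm / 1000 = -0.035, -0.12 rad / 4 = -0.03.

```bash
python3 -m jog '[0,0,-0.015,0,0,-0.03,-0.005,-0.035,-0.01,0,0,-0.03,-0.005,-0.038,0,0,0,-0.03,-0.005,-0.038,0,0,0,-0.03,-0.005,-0.038,0,0,0,-0.03]' 88; python3 -m jog '[0,0,0,0,0,0]'; python3 -c "
from h import *
o=status.get_obs();print(o['qpos'].round(3));print(Ro.from_rotvec(o['orientation']).as_matrix().round(2))"
```

```text
t: 0.52
ee_pos: [85.4, -484.3, 247.3]
orientation: [-2.821, -1.38, -0.001]
ft_force: [-1.0, -0.9, -0.1]
width: 88.0
grasp_force: 0.0
t: 0.6
ee_pos: [82.5, -481.3, 246.8]
orientation: [-2.818, -1.378, -0.001]
ft_force: [-0.0, -0.3, 1.1]
width: 87.7
grasp_force: 0.0
[-1.425e+00  1.930e-01  1.899e+00 -1.000e-03  1.055e+00 -7.630e-01]
[[ 0.61  0.79 -0.  ]
 [ 0.79 -0.61  0.  ]
 [ 0.   -0.   -1.  ]]
```

Converted, 40 mm / 1000 = 0.04, 38 mm / 1000 = 0.038.

```bash
python3 -m jog '[0.02,0.002,0,0,0,0,0.038,0.004,0,0,0,0,0.04,0.004,0,0,0,0,0.04,0.004,0,0,0,0,0.04,0.004,0,0,0,0]' >/dev/null;python3 -m jog '[0.04,0.004,0,0,0,0,0.04,0.004,0,0,0,0,0.04,0.004,0,0,0,0,0.04,0.004,0,0,0,0,0.04,0.004,0,0,0,0]'>/dev/null;python3 -m jog '[0.04,0.004,0,0,0,0,0.04,0.004,0,0,0,0,0.04,0.004,0,0,0,0,0.04,0.004,0,0,0,-0.025,0.035,-0.01,0,0,0,-0.03]';python3 -m jog '[0.038,-0.01,0,0,0,-0.0268,0.039,-0.01,0,0,0,0,0.039,-0.01,0,0,0,0,0.039,-0.01,0,0,0,0,0.039,-0.01,0,0,0,0]';python3 -m jog '[0,0,0,0,0,0]'; python3 -c "
from h import *
o=status.get_obs();print(o['qpos'].round(3));R=Ro.from_rotvec(o['orientation']).as_matrix();print(R.round(3)); print(((np.array([541,317,164])-o['ee_pos'])@R).round(1))"
```

```text
t: 1.85
ee_pos: [475.6, -61.1, 248.0]
orientation: [2.655, 1.676, 0.003]
ft_force: [0.1, -0.3, 0.1]
width: 87.9
grasp_force: 0.0
t: 2.27
ee_pos: [493.8, 138.7, 247.6]
orientation: [-2.567, -1.811, 0.0]
ft_force: [0.3, -0.2, 0.5]
width: 87.9
grasp_force: 0.0
t: 2.35
ee_pos: [494.6, 142.4, 247.7]
orientation: [-2.562, -1.817, -0.003]
ft_force: [0.1, -0.6, -0.3]
width: 88.1
grasp_force: 0.0
[0.256 0.229 1.849 0.002 1.062 0.592]
[[ 0.331  0.944  0.001]
 [ 0.944 -0.331  0.002]
 [ 0.002  0.    -1.   ]]
[180.  -14.   84.1]
```

Converted, 40 mm / 1000 = 0.04, 30 mm / 1000 = 0.03.

```bash
python3 -m jog '[0.03,-0.003,0,0,0,0,0.04,-0.003,0,0,0,0,0.04,-0.003,0,0,0,0,0.04,-0.003,0,0,0,0,0.03,-0.002,0,0,0,0]';python3 -m jog '[0,0,0.02,0,-0.03,0,0,0,0.03,0,-0.0325,0,0,0,0,0,0,0,0,0,0,0,0,0]'; python3 -c "
from h import *
o=status.get_obs();print(o['qpos'].round(3));R=Ro.from_rotvec(o['orientation']).as_matrix();print(R.round(3)); print(((np.array([530.8,287,38.1])-o['ee_pos'])@R).round(1))
shot('wrist','w1.png')"
```

```text
t: 2.77
ee_pos: [541.5, 313.4, 247.4]
orientation: [-2.566, -1.812, -0.001]
ft_force: [1.4, -0.7, 0.7]
width: 87.6
grasp_force: 0.0
t: 3.1
ee_pos: [538.3, 307.4, 194.1]
orientation: [2.438, 1.725, -0.309]
ft_force: [-1.3, -0.8, 1.6]
width: 87.8
grasp_force: 0.0
[ 0.573  0.544  1.526 -0.154  1.276  0.972]
[[ 0.322  0.943 -0.086]
 [ 0.914 -0.333 -0.231]
 [-0.246 -0.005 -0.969]]
[ 17.3   0.5 156.6]
```

View pics/w1.png

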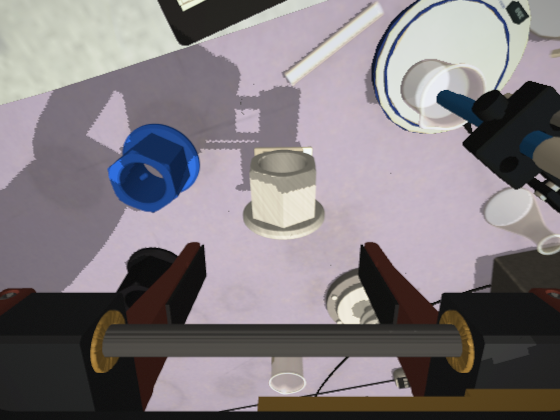

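The wrist view shows the larger nut upright in the image at (283,190), centred between the fingers, with clear space on both sides. I'll descend and close.

Converted, 38 mm / 1000 = 0.038, 30 mm / 1000 = 0.03.

```bash
python3 -m jog '[0.017,0,0.02,0,0,0,0,0,0.038,0,0,0,0,0,0.038,0,0,0,0,0,0.03,0,0,0,0,0,0.018,0,0,0]';python3 -m jog '[0,0,0.013,0,0,0,0,0,0,0,0,0]'; python3 -c "
from h import *
o=status.get_obs();R=Ro.from_rotvec(o['orientation']).as_matrix(); print(((np.array([530.8,287,38.1])-o['ee_pos'])@R).round(1))"
python3 -m jog '[0,0,0,0,0,0,0,0,0,0,0,0,0,0,0,0,0,0,0,0,0,0,0,0,0,0,0,0,0,0]' 50
```

```text
t: 3.57
ee_pos: [533.4, 288.1, 54.8]
orientation: [2.442, 1.72, -0.296]
ft_force: [0.1, -0.4, -0.1]
width: 88.0
grasp_force: 0.0
t: 3.73
ee_pos: [532.4, 285.4, 42.0]
orientation: [2.441, 1.72, -0.299]
ft_force: [0.2, -0.5, 0.3]
width: 87.9
grasp_force: 0.0
[ 1.9 -2.   3.6]
t: 4.15
ee_pos: [531.4, 288.4, 43.0]
orientation: [2.442, 1.722, -0.301]
ft_force: [-7.4, 4.2, 10.1]
width: 59.8
grasp_force: 29.9
```

Converted, -36 mm / 1000 = -0.036, -24 mm / 1000 = -0.024.

```bash
python3 -m jog '[-0.003,0,-0.012,0,0,0,-0.006,0,-0.024,0,0,0,-0.009,0,-0.036,0,0,0,-0.009,0,-0.036,0,0,0,-0.009,0,-0.036,0,0,0]';python3 -m jog '[0,0,0,0,0.03,0,-0.02,0.003,-0.005,0,0.0325,0,-0.035,0.006,0,0,0,0,-0.04,0.0066,0,0,0,0,-0.04,0.0066,0,0,0,0]';python3 -m jog '[-0.04,0.0066,0,0,0,0,-0.04,0.0066,0,0,0,0,-0.04,0.0066,0,0,0,0,-0.04,0.0066,0,0,0,0,-0.04,0.0066,0,0,0,0]'>/dev/null;python3 -m jog '[-0.04,0.0066,0,0,0,0,-0.04,0.0066,0,0,0,0,-0.04,0.0066,0,0,0,0,-0.04,0.0066,0,0,0,0,-0.04,0.0066,0,0,0,0]'; python3 -m jog '[-0.025,0.004,0,0,0,0,-0.01,0.002,0,0,0,0,0,0,0,0,0,0]';python3 -c "
from h import *
o=status.get_obs();print(o['qpos'].round(3));R=Ro.from_rotvec(o['orientation']).as_matrix();print(R.round(3))"
```

```text
t: 4.57
ee_pos: [532.1, 286.9, 191.7]
orientation: [2.438, 1.723, -0.301]
ft_force: [1.4, 0.1, -4.2]
width: 60.3
grasp_force: 29.8
t: 4.98
ee_pos: [507.8, 151.6, 198.3]
orientation: [2.564, 1.814, 0.002]
ft_force: [0.8, 0.3, -3.3]
width: 59.5
grasp_force: 29.8
t: 5.82
ee_pos: [436.1, -247.9, 198.1]
orientation: [2.565, 1.812, 0.0]
ft_force: [1.3, 0.0, -2.8]
width: 59.9
grasp_force: 29.8
t: 6.07
ee_pos: [430.5, -283.0, 197.8]
orientation: [2.568, 1.808, 0.0]
ft_force: [0.6, 0.2, -2.4]
width: 60.4
grasp_force: 29.8
[-0.604  0.296  1.892 -0.     0.953 -0.26 ]
[[ 0.337  0.941  0.001]
 [ 0.941 -0.337 -0.001]
 [-0.     0.001 -1.   ]]
```

Converted, -36 mm / 1000 = -0.036, -30 mm / 1000 = -0.03, 0.11 rad / 4 = 0.0275.

```bash
python3 -m jog '[-0.03,0.01,0,0,0,0.0275,-0.036,0.002,0,0,0,0.0275,0,0,0,0,0,0.0275,0,0,0,0,0,0.0275,0,0,0,0,0,0.0275]'>/dev/null;python3 -m jog '[0,0,0,0,0,0.0275,0,0,0,0,0.03,0,0,0,0,0,0.03,0,0,0,0,0,0.03,0,0,0,0,0,0.03,0]';python3 -m jog '[0,0,0,0,0.03,0,0,0,0,0,0.03,0,0,0,0,0,0.03,0,0,0,0,0,0.03,0,0,0,0,0,0,0]';python3 -c "
from h import *
o=status.get_obs();print(o['qpos'].round(3));R=Ro.from_rotvec(o['orientation']).as_matrix();print(R.round(3))"
```

```text
t: 6.9
ee_pos: [417.8, -344.6, 198.8]
orientation: [-2.808, -0.827, -0.697]
ft_force: [-0.6, 1.6, -4.6]
width: 59.8
grasp_force: 29.8
t: 7.32
ee_pos: [415.3, -344.8, 194.9]
orientation: [-2.469, -0.717, -1.289]
ft_force: [-1.8, -0.2, -4.8]
width: 59.9
grasp_force: 29.8
[-1.198  0.525  1.946  1.032  1.218 -0.858]
[[ 0.483  0.538  0.691]
 [ 0.303 -0.843  0.445]
 [ 0.822 -0.006 -0.57 ]]
```

Converted, 0.12 rad / 4 = 0.03.

```bash
python3 -m jog '[0,0,0,0,0.03,0,0,0,0,0,0.03,0,0,0,0,0,0.0293,0,0,0,0,0,0,0,0,0,0,0,0,0]';python3 -c "
from h import *
o=status.get_obs();print(o['qpos'].round(3));R=Ro.from_rotvec(o['orientation']).as_matrix();print(R.round(3));print('up in tool',R[2].round(3))
d=shot('top','t2.png');s=shot('scene')
for D in (d,s):
  P=cloud(D).reshape(-1,3);g=o['ee_pos']-19*R[:,2];m=(np.hypot(*(P-g)[:,:2].T)<43)&(abs((P-g)[:,2])<60)
  for z in range(-60,60,10):
    k=m&((P-g)[:,2]>z)&((P-g)[:,2]<=z+10); 
    if k.any():print(z,k.sum(),P[k].min(0).round(),P[k].max(0).round())
"
```

```text
t: 7.73
ee_pos: [416.7, -344.7, 195.8]
orientation: [-2.156, -0.63, -1.658]
ft_force: [-0.1, -0.5, -2.7]
width: 59.5
grasp_force: 29.8
[-1.278  0.715  1.928  1.203  1.474 -1.085]
[[ 0.217  0.541  0.812]
 [ 0.135 -0.841  0.524]
 [ 0.967 -0.004 -0.256]]
up in tool [ 0.967 -0.004 -0.256]
-50 12 [ 369. -374.  158.] [ 417. -315.  161.]
-40 271 [ 365. -377.  161.] [ 443. -312.  171.]
-30 76 [ 386. -374.  171.] [ 435. -316.  181.]
-20 102 [ 376. -373.  181.] [ 435. -315.  191.]
-10 106 [ 369. -395.  191.] [ 435. -312.  201.]
0 194 [ 370. -396.  201.] [ 439. -312.  211.]
10 658 [ 361. -397.  211.] [ 435. -315.  221.]
20 6 [ 362. -397.  221.] [ 394. -339.  222.]
-50 1 [ 403. -312.  159.] [ 403. -312.  159.]
-40 27 [ 401. -340.  162.] [ 440. -312.  169.]
-30 23 [ 402. -334.  171.] [ 434. -317.  180.]
-20 24 [ 399. -334.  181.] [ 436. -316.  190.]
-10 25 [ 396. -333.  191.] [ 433. -312.  200.]
0 41 [ 395. -366.  201.] [ 437. -312.  210.]
10 76 [ 395. -372.  211.] [ 436. -314.  220.]
```

Converted, -34.8 mm / 1000 = -0.0348, 9.2 mm / 1000 = 0.0092.

```bash
python3 -m jog '[-0.02,0,0.0053,0,0,0,-0.0348,0,0.0092,0,0,0,-0.0348,0,0.0092,0,0,0,-0.0348,0,0.0092,0,0,0,-0.0145,0,0.0038,0,0,0]';python3 -m jog '[-0.006,0,0.0016,0,0,0,0,0,0,0,0,0,0,0,0,0,0,0]';python3 -m jog '[-0.003,0,0.0008,0,0,0,0,0,0,0,0,0,0,0,0,0,0,0]'
```

```text
t: 8.25
ee_pos: [417.5, -345.2, 51.7]
orientation: [-2.158, -0.635, -1.661]
ft_force: [-0.2, -0.1, -2.5]
width: 60.1
grasp_force: 29.8
t: 8.5
ee_pos: [417.6, -346.1, 49.1]
orientation: [-2.155, -0.635, -1.666]
ft_force: [0.7, 0.5, -3.1]
width: 59.9
grasp_force: 29.8
t: 8.75
ee_pos: [417.1, -346.0, 45.4]
orientation: [-2.155, -0.633, -1.667]
ft_force: [0.6, -0.8, -3.1]
width: 60.0
grasp_force: 29.8
```

Converted, -5.5 mm / 1000 = -0.0055, 1.4 mm / 1000 = 0.0014.

```bash
python3 -m jog '[-0.0055,0,0.0014,0,0,0,0,0,0,0,0,0,0,0,0,0,0,0]';python3 -m jog '[-0.002,0,0.0005,0,0,0,0,0,0,0,0,0]';python3 -m jog '[-0.0015,0,0.0004,0,0,0,0,0,0,0,0,0]';python3 -m jog '[-0.0015,0,0.0004,0,0,0,0,0,0,0,0,0]'
```

```text
t: 9.0
ee_pos: [417.0, -345.8, 38.7]
orientation: [-2.154, -0.63, -1.667]
ft_force: [0.5, -0.9, -1.1]
width: 59.8
grasp_force: 29.8
t: 9.17
ee_pos: [417.1, -346.3, 37.9]
orientation: [-2.152, -0.63, -1.671]
ft_force: [-2.0, -2.8, 6.3]
width: 59.8
grasp_force: 29.9
t: 9.33
ee_pos: [417.1, -346.5, 37.4]
orientation: [-2.151, -0.629, -1.673]
ft_force: [-4.1, -5.0, 10.6]
width: 59.6
grasp_force: 30.0
t: 9.5
ee_pos: [417.2, -346.7, 37.2]
orientation: [-2.148, -0.629, -1.677]
ft_force: [-7.1, -4.8, 18.2]
width: 59.8
grasp_force: 30.0
```

Converted, 2.5 mm / 1000 = 0.0025, -0.7 mm / 1000 = -0.0007.

```bash
python3 -m jog '[0.0025,0,-0.0007,0,0,0,0,0,0,0,0,0]';python3 -m jog '[0,0,0,0,0,0,0,0,0,0,0,0,0,0,0,0,0,0,0,0,0,0,0,0,0,0,0,0,0,0]' 88;python3 -m jog '[0,0,-0.015,0,0,0,0,0,-0.03,0,0,0,0,0,-0.04,0,0,0,0,0,-0.04,0,0,0,0,0,-0.02,0,0,0]';python3 -m jog '[0.02,0,-0.01,0,0,0,0.035,0,-0.01,0,0,0,0.035,0,-0.01,0,-0.025,0,0.035,0,-0.015,0,-0.03,0,0.03,0,-0.02,0,-0.03,0]'
python3 - <<'E'
from h import *
from scipy.optimize import least_squares
o=status.get_obs();print(o['qpos'].round(3))
d=shot('top','t3.png');P=cloud(d).reshape(-1,3)
c0=np.array([425,-340]);m=np.hypot(*(P[:,:2]-c0).T)<70;P=P[m]
for z0,z1 in((3,14),(14,50),(50,70)):
    q=P[(P[:,2]>z0)&(P[:,2]<z1)];print(z0,len(q),q.min(0).round(1),q.max(0).round(1),q.mean(0).round(1))
i=cv2.cvtColor(d['img'],cv2.COLOR_RGB2BGR)
X=d['R']@np.array([420,-340,30])+d['t'];u=int(d['fx']*X[0]/X[2]+d['cx']);v=int(d['fy']*X[1]/X[2]+d['cy']);print(u,v)
cv2.imwrite('pics/c3.png',cv2.resize(i[v-40:v+40,u-45:u+45],None,fx=6,fy=6,interpolation=3))
E
```

```text
t: 9.67
ee_pos: [416.9, -346.2, 37.4]
orientation: [-2.153, -0.631, -1.67]
ft_force: [-3.4, -2.6, 5.2]
width: 59.8
grasp_force: 30.0
t: 10.08
ee_pos: [416.9, -345.2, 35.8]
orientation: [-2.154, -0.631, -1.666]
ft_force: [0.7, 0.2, -0.0]
width: 87.1
grasp_force: 0.0
t: 10.5
ee_pos: [296.1, -423.9, 73.2]
orientation: [-2.157, -0.631, -1.668]
ft_force: [0.7, 0.6, -0.6]
width: 87.6
grasp_force: 0.0
t: 10.92
ee_pos: [287.6, -428.0, 241.9]
orientation: [-2.464, -0.717, -1.302]
ft_force: [1.1, -1.7, 0.8]
width: 87.8
grasp_force: 0.0
[-1.465  0.503  1.826  0.84   1.451 -0.855]
3 419 [ 360.4 -399.     3. ] [ 487.3 -271.5   13.9] [ 413.8 -331.4    6.9]
14 253 [ 375.7 -374.8   14.2] [ 435.  -317.4   49.5] [ 405.6 -346.7   31.8]
50 379 [ 377.1 -386.    50.5] [ 472.5 -288.9   66.1] [ 406.8 -350.3   58.3]
427 254
```

View pics/c3.png

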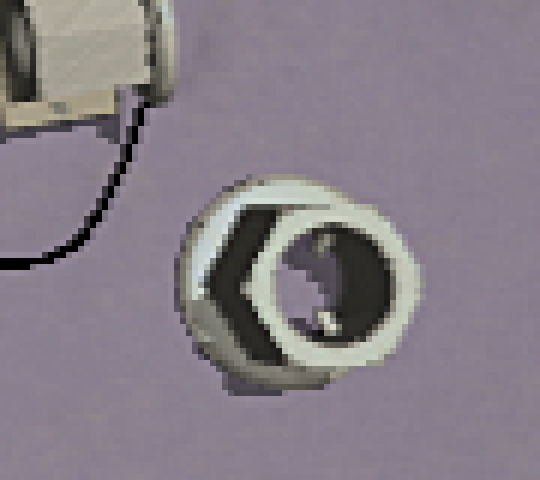

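```bash
python3 - <<'E'
from h import *
d=dict(np.load('pics/t3.npz'));P=cloud(d).reshape(-1,3)
def circ(q):
    A=np.c_[2*q[:,:2],np.ones(len(q))];x=np.linalg.lstsq(A,(q[:,:2]**2).sum(1),rcond=None)[0];return x[:2],np.sqrt(x[2]+x[:2]@x[:2])
m=(np.hypot(P[:,0]-403,P[:,1]-353)<0)|(np.hypot(P[:,0]-403,P[:,1]+352)<45)
q=P[m&(P[:,2]>55)&(P[:,2]<66)];
print('rim',len(q),q.min(0).round(1),q.max(0).round(1),(q.max(0)/2+q.min(0)/2).round(1),cv2.minEnclosingCircle(q[:,:2].astype(np.float32)))
h=q[:,:2]; 
for a in(2.8,62.8,122.8):
    n=np.array([np.cos(np.radians(a)),np.sin(np.radians(a))]);s=h@n;print(a,np.percentile(s,[2,98]),np.percentile(s,[2,98]).mean(), np.ptp(s))
o=status.get_obs();R=Ro.from_rotvec(o['orientation']).as_matrix();print(o['ee_pos'],R.round(3));h=np.radians(32.8)
T=np.array([[np.cos(h),np.sin(h),0],[np.sin(h),-np.cos(h),0],[0,0,-1]])
print(Ro.from_matrix(R.T@T).as_rotvec())
E
```

```text
rim 328 [ 377.3 -386.    55. ] [ 435.5 -317.9   64.1] [ 406.4 -352.    59.6] ((406.5897216796875, -351.4486389160156), 34.59603500366211)
2.8 [359.91078732 417.67028883] 388.7905380752737 59.14112023098312
62.8 [-155.5127852   -97.36004961] -126.43641740622806 61.22555252806971
122.8 [-544.97261269 -485.79294854] -515.3827806126551 61.56988159675376
[ 289.03973821 -431.57323234  253.77809433] [[ 0.475  0.539  0.695]
 [ 0.321 -0.842  0.433]
 [ 0.819  0.018 -0.574]]
[ 0.01808653 -0.95965026  0.00543818]
```

Converted, -0.12 rad / 4 = -0.03.

```bash
python3 -m jog '[0,0,0,0,-0.03,0,0,0,0,0,-0.03,0,0,0,0,0,-0.03,0,0,0,0,0,-0.03,0,0,0,0,0,-0.03,0]' >/dev/null;python3 -m jog '[0,0,0,0,-0.03,0,0,0,0,0,-0.03,0,0,0,0,0,-0.03,0,0.02,-0.001,0.01,0,0,0,0.035,-0.001,0.015,0,0,0]';python3 -m jog '[0.038,-0.001,0.015,0,0,0,0.035,0,0.02,0,0,0,0.014,0,0.035,0,0,0,0,0,0,0,0,0,0,0,0,0,0,0]'
python3 - <<'E'
from h import *
o=status.get_obs();R=Ro.from_rotvec(o['orientation']).as_matrix();print(o['qpos'].round(3));h=np.radians(32.8)
T=np.array([[np.cos(h),np.sin(h),0],[np.sin(h),-np.cos(h),0],[0,0,-1]])
print(Ro.from_matrix(R.T@T).as_rotvec().round(3),((np.array([406.5,-351.4,26])-o['ee_pos'])@R).round(1))
shot('wrist','w4.png')
E
```

```text
t: 11.8
ee_pos: [334.5, -396.6, 217.9]
orientation: [-3.013, -0.883, -0.025]
ft_force: [0.3, 0.4, -0.7]
width: 88.0
grasp_force: 0.0
t: 12.22
ee_pos: [406.7, -346.2, 146.5]
orientation: [-3.005, -0.884, -0.021]
ft_force: [0.4, 0.9, 0.8]
width: 87.9
grasp_force: 0.0
[-0.737  0.397  1.886  0.022  0.86   0.247]
[-0.005 -0.016 -0.   ] [ -4.9   4.9 120.4]
```

View pics/w4.png

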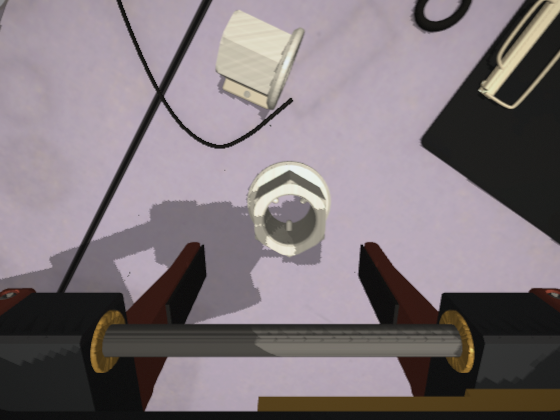

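The nut stands upright at (290,210), flats parallel to the fingers and about 5 mm off the mid-line. I'll correct that, then descend and grip.

Converted, 38 mm / 1000 = 0.038, 33 mm / 1000 = 0.033, -0.016 rad / 4 = -0.004.

```bash
python3 -m jog '[-0.005,0.005,0,0,-0.004,0,0,0,0.025,0,0,0,0,0,0.038,0,0,0,0,0,0.033,0,0,0,0,0,0.015,0,0,0]';python3 -m jog '[0,0,0.008,0,0,0,0,0,0,0,0,0,0,0,0,0,0,0]';python3 -m jog '[0,0,0,0,0,0,0,0,0,0,0,0,0,0,0,0,0,0,0,0,0,0,0,0,0,0,0,0,0,0]' 50; python3 - <<'E'
from h import *
o=status.get_obs();R=Ro.from_rotvec(o['orientation']).as_matrix();print(R.round(3),((np.array([406.5,-351.4,26])-o['ee_pos'])@R).round(1))
E
```

```text
t: 12.68
ee_pos: [404.6, -355.8, 35.9]
orientation: [-3.015, -0.88, 0.0]
ft_force: [-0.5, -0.1, 0.5]
width: 87.8
grasp_force: 0.0
t: 12.93
ee_pos: [406.4, -356.3, 30.6]
orientation: [3.014, 0.881, 0.003]
ft_force: [0.4, 0.9, 0.2]
width: 87.8
grasp_force: 0.0
t: 13.35
ee_pos: [406.0, -354.7, 29.9]
orientation: [-3.014, -0.883, -0.001]
ft_force: [-2.1, 1.5, 9.8]
width: 59.7
grasp_force: 30.0
[[ 0.842  0.54   0.001]
 [ 0.54  -0.842  0.001]
 [ 0.001 -0.    -1.   ]] [ 2.2 -2.5  3.9]
```

Converted, -38 mm / 1000 = -0.038, -30 mm / 1000 = -0.03.

```bash
python3 -m jog '[0,0,-0.012,0,0,0,0,0,-0.03,0,0,0,0,0,-0.038,0,0,0,0.01,-0.007,-0.03,0,0,0,0.025,-0.017,0,0,0,0]';python3 -m jog '[0.033,-0.022,0,0,0,0,0.033,-0.022,0,0,0,0,0.033,-0.022,0,0,0,0,0.033,-0.022,0,0,0,0,0.033,-0.022,0,0,0,0]'>/dev/null;python3 -m jog '[0.033,-0.022,0,0,0,0,0.033,-0.022,0,0,0,0,0.033,-0.022,0,0,0,0,0.031,-0.022,0,0,0,0,0.02,-0.014,0,0,0,0]';python3 -m jog '[0.006,-0.005,0,0,0,0,0,0,0,0,0,0,0,0,0,0,0,0]'
python3 - <<'E'
from h import *
o=status.get_obs();R=Ro.from_rotvec(o['orientation']).as_matrix();print(R.round(3));print(((np.array([577,42,o['ee_pos'][2]])-o['ee_pos'])@R).round(1))
a=dict(np.load('pics/top0.npz'));P=cloud(a)
# stationary holder: plate/base heights
for z0,z1 in((18,30),(8,30),(52,70)):
    m=(np.hypot(P[...,0]-577,P[...,1]-42)<72)&(P[...,2]>z0)&(P[...,2]<z1)
    q=P[m];print(z0,cv2.minEnclosingCircle(q[:,:2].astype(np.float32)),np.percentile(q[:,:2],[1,99],axis=0).mean(0))
d=shot('top','t5.png');P=cloud(d);e=o['ee_pos']
m=(np.hypot(P[...,0]-e[0],P[...,1]-e[1])<50)
for lo,hi in((-33,-18),(-18,20),(24,36)):
    q=P[m&(P[...,2]>e[2]+lo)&(P[...,2]<e[2]+hi)];print(lo,len(q),q.min(0).round(1),q.max(0).round(1))
E
```

```text
t: 13.77
ee_pos: [425.2, -320.0, 145.8]
orientation: [3.007, 0.876, 0.011]
ft_force: [0.8, -0.8, -2.5]
width: 60.4
grasp_force: 30.0
t: 14.6
ee_pos: [574.2, 35.9, 140.4]
orientation: [-3.014, -0.885, -0.003]
ft_force: [0.3, -0.6, -2.7]
width: 59.7
grasp_force: 30.0
t: 14.85
ee_pos: [575.0, 39.8, 139.7]
orientation: [-3.014, -0.884, 0.0]
ft_force: [-0.1, -0.0, -2.9]
width: 59.7
grasp_force: 30.0
[[ 0.841  0.54  -0.   ]
 [ 0.54  -0.841  0.   ]
 [-0.    -0.    -1.   ]]
[ 2.9 -0.8 -0. ]
18 ((576.6911010742188, 43.865726470947266), 58.09379959106445) [576.95501237  42.01637495]
8 ((577.4127807617188, 42.00605392456055), 61.886444091796875) [577.7489583   41.50901816]
52 ((577.1841430664062, 41.76242446899414), 20.089269638061523) [577.78351848  41.51864483]
-33 45 [ 5.612e+02 -3.000e-01  1.133e+02] [582.9  12.4 120.9]
-18 14 [558.    8.2 122.7] [574.6  33.3 157.5]
24 34 [554.   12.7 166.1] [568.3  34.7 172.3]
```

```bash
python3 - <<'E'
from h import *
from scipy.optimize import least_squares
o=status.get_obs();e=o['ee_pos'];print(e)
s=shot('scene','s6.png');P=cloud(s)
def fit(q,r,c):
    x=least_squares(lambda x:np.hypot(*(q-x).T)-r,c,loss='soft_l1');return x.x.round(1),np.abs(x.fun).mean().round(2),len(q)
cam=-s['R'].T@s['t'];m=(np.hypot(P[...,0]-e[0],P[...,1]-e[1])<55)
for lo,hi in((-29,-24),(-30,-22)):
    q=P[m&(P[...,2]>e[2]+lo)&(P[...,2]<e[2]+hi)][:,:2]
    r=np.hypot(*(q-e[:2]).T);q=q[r>37];print('flange',q.min(0),q.max(0),fit(q,42,e[:2]))
# hex faces
q=P[m&(P[...,2]>e[2]-15)&(P[...,2]<e[2]+28)];print(len(q))
for z0,z1,r,lo in((3,11,62,58),(16,22,48,45),(40,54,20,15)):
    q=P[(P[...,2]>z0)&(P[...,2]<z1)][:,:2];d=np.hypot(*(q-[577.3,41.8]).T);q=q[(d>lo)&(d<r+5)];print(z0,fit(q,r,[577.3,41.8]))
i=cv2.cvtColor(s['img'],cv2.COLOR_RGB2BGR);cv2.imwrite('pics/c6.png',cv2.resize(i[130:250,190:320],None,fx=5,fy=5,interpolation=3))
E
```

```text
[574.81237911  39.106392   139.66775785]
flange [531.41299657   3.60498836] [607.33194785  83.77932014] (array([575.5,  39.8]), np.float64(1.46), 68)
flange [531.41299657   3.60498836] [608.48207162  83.77932014] (array([575.9,  39.3]), np.float64(1.78), 121)
415
3 (array([577.5,  40.7]), np.float64(0.92), 113)
16 (array([577.2,  41.1]), np.float64(1.26), 70)
40 (array([578.4,  41. ]), np.float64(1.27), 34)
```

View pics/c6.png

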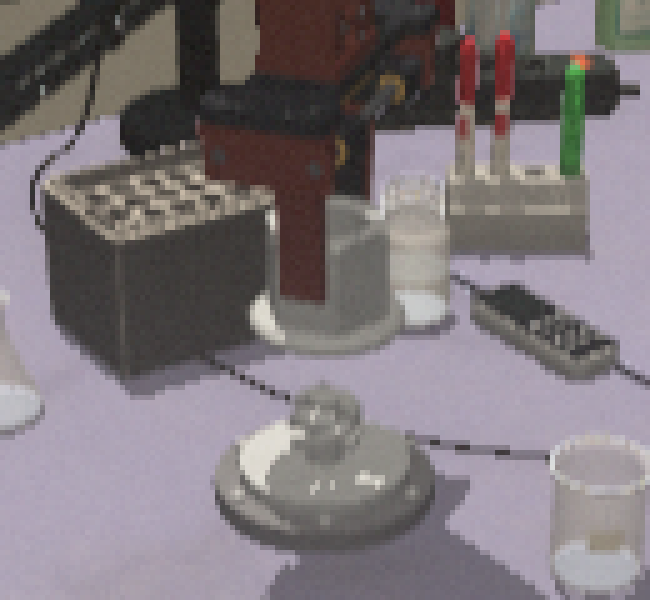

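```bash
python3 - <<'E'
from h import *
s=dict(np.load('pics/s6.npz'))
for X in((577.3,41.8,113),(577.3,41.8,7),(577.3,41.8,50),(575,39.8,113)):
    c=s['R']@np.array(X)+s['t'];u=s['fx']*c[0]/c[2]+s['cx'];v=s['fy']*c[1]/c[2]+s['cy'];print(X,((u-190)*5).round(1),((v-130)*5).round(1))
d=dict(np.load('pics/t5.npz'));P=cloud(d)
q=P[(np.hypot(P[...,0]-575.5,P[...,1]-40)<47)&(P[...,2]>108)&(P[...,2]<121)]
from scipy.optimize import least_squares
ang=np.degrees(np.arctan2(q[:,1]-40,q[:,0]-575.5));
b=[q[(ang>=a)&(ang<a+12)] for a in range(-130,-60,12)]
for a,x in zip(range(-130,-60,12),b):
    if len(x):r=np.hypot(x[:,0]-575.5,x[:,1]-40);print(a,len(x),r.max().round(1))
i=cv2.cvtColor(d['img'],cv2.COLOR_RGB2BGR)[140:230,215:310];cv2.imwrite('pics/c7.png',cv2.resize(i,None,fx=6,fy=6,interpolation=3))
for X in((577.3,41.8,113),(575,39.8,113)):
    c=d['R']@np.array(X)+d['t'];print((d['fx']*c[0]/c[2]+d['cx']-215)*6,(d['fy']*c[1]/c[2]+d['cy']-140)*6, d['fx']/c[2]*6*42)
E
```

```text
(577.3, 41.8, 113) 320.4 313.7
(577.3, 41.8, 7) 321.7 481.2
(577.3, 41.8, 50) 321.2 415.1
(575, 39.8, 113) 325.9 314.2
-118 12 40.0
-106 16 40.4
-94 13 40.4
-82 4 38.7
277.8760136708788 231.41374363887462 117.98902570025396
283.38379586096744 237.9154628771596 118.00653116720933
```

View pics/c7.png

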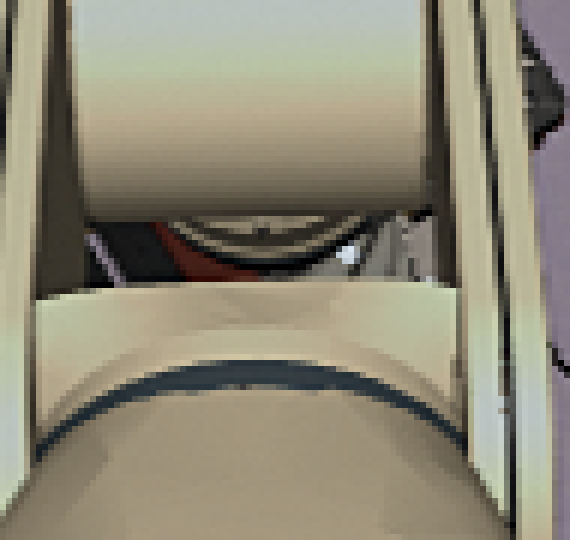

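The scene crop shows the nut's flange (centre about 325 across) over the stud (about 325), aligned to roughly 1 mm. The top crop shows mostly the arm. I'll nudge the nut and descend by feel.

The rows are not in the units I measure in: shifts go in shares of 100 cm and turns go in shares of 4 rad. I convert before sending: 18 mm / 1000 = 0.018, 1.3 mm / 1000 = 0.0013.

```bash
python3 -m jog '[0.0013,0,0.01,0,0,0,0,0,0.018,0,0,0,0,0,0.01,0,0,0,0,0,0.004,0,0,0,0,0,0,0,0,0]';python3 -m jog '[0,0,0.004,0,0,0,0,0,0,0,0,0]';python3 -m jog '[0,0,0.004,0,0,0,0,0,0,0,0,0]';python3 -m jog '[0,0,0.003,0,0,0,0,0,0,0,0,0]'
```

```text
t: 15.37
ee_pos: [575.6, 40.1, 96.2]
orientation: [-3.014, -0.881, 0.003]
ft_force: [-0.0, 0.2, -2.7]
width: 60.0
grasp_force: 30.0
t: 15.53
ee_pos: [576.9, 40.6, 93.6]
orientation: [-3.015, -0.883, -0.002]
ft_force: [0.2, 0.2, -3.5]
width: 59.6
grasp_force: 30.0
t: 15.7
ee_pos: [576.8, 40.8, 89.6]
orientation: [-3.015, -0.883, -0.002]
ft_force: [0.1, 0.1, -3.6]
width: 59.8
grasp_force: 30.0
t: 15.87
ee_pos: [576.7, 40.8, 86.5]
orientation: [-3.015, -0.883, -0.001]
ft_force: [-0.6, -0.8, -3.0]
width: 59.3
grasp_force: 30.0
```

Converted, 5 mm / 1000 = 0.005.

```bash
python3 -m jog '[0,0,0.005,0,0,0,0,0,0,0,0,0]';python3 -m jog '[0,0,0.005,0,0,0,0,0,0,0,0,0]';python3 -m jog '[0,0,0.004,0,0,0,0,0,0,0,0,0]';python3 -m jog '[0,0,0.002,0,0,0,0,0,0,0,0,0,0,0,0,0,0,0]'
```

```text
t: 16.03
ee_pos: [576.5, 40.8, 81.1]
orientation: [-3.014, -0.883, -0.0]
ft_force: [0.7, -0.3, -3.1]
width: 59.7
grasp_force: 30.0
t: 16.2
ee_pos: [576.4, 40.8, 75.9]
orientation: [-3.014, -0.883, 0.0]
ft_force: [-0.4, 0.6, -3.5]
width: 59.7
grasp_force: 30.0
t: 16.37
ee_pos: [577.4, 40.6, 73.0]
orientation: [3.014, 0.884, 0.003]
ft_force: [0.4, -2.2, -0.8]
width: 59.8
grasp_force: 30.0
t: 16.62
ee_pos: [577.4, 40.4, 70.2]
orientation: [3.013, 0.886, 0.003]
ft_force: [4.9, -2.6, -11.2]
width: 59.9
grasp_force: 30.1
```

Converted, 1 mm / 1000 = 0.001.

```bash
python3 -m jog '[0,0,0.001,0,0,0,0,0,0,0,0,0,0,0,0,0,0,0]';python3 -m jog '[0,0,0.001,0,0,0,0,0,0,0,0,0,0,0,0,0,0,0]'; python3 -c "
from h import *
o=status.get_obs();print(o['qpos'].round(3),o['moment'].round(2),o['ee_pos'])"
```

```text
t: 16.87
ee_pos: [577.4, 40.4, 70.0]
orientation: [3.014, 0.885, 0.003]
ft_force: [1.4, -5.7, -2.8]
width: 60.0
grasp_force: 30.1
t: 17.12
ee_pos: [577.4, 40.4, 69.9]
orientation: [3.014, 0.884, 0.003]
ft_force: [-1.2, -4.9, 7.4]
width: 59.8
grasp_force: 30.1
[ 0.049  0.569  1.821 -0.     0.75   1.05 ] [-1.05  0.    1.23] [577.39752411  40.39895183  69.86857401]
```

Converted, 1 mm / 1000 = 0.001, -0.06 rad / 4 = -0.015.

```bash
python3 -m jog '[0,0,0.001,0,0,-0.015,0,0,0,0,0,-0.015,0,0,0,0,0,-0.015,0,0,0,0,0,0]';python3 -m jog '[0,0,0,0,0,-0.015,0,0,0,0,0,-0.015,0,0,0,0,0,-0.015,0,0,0,0,0,0]'
```

```text
t: 17.45
ee_pos: [578.0, 41.2, 70.3]
orientation: [-2.923, -1.151, -0.006]
ft_force: [-2.8, -1.1, 19.1]
width: 60.1
grasp_force: 30.0
t: 17.78
ee_pos: [578.2, 41.6, 70.3]
orientation: [-2.807, -1.409, -0.007]
ft_force: [-3.2, 1.6, 17.9]
width: 59.9
grasp_force: 30.0
```

Smooth so far; I'll keep backing off.

Converted, -0.06 rad / 4 = -0.015.

```bash
python3 -m jog '[0,0,0,0,0,-0.015,0,0,0,0,0,-0.015,0,0,0,0,0,-0.015,0,0,0,0,0,0]';python3 -m jog '[0,0,0,0,0,-0.015,0,0,0,0,0,-0.015,0,0,0,0,0,-0.015,0,0,0,0,0,0]'; python3 -c "
from h import *
o=status.get_obs();R=Ro.from_rotvec(o['orientation']).as_matrix();print(np.degrees(np.arctan2(R[1,0],R[0,0])),o['moment'].round(2))"
```

```text
t: 18.12
ee_pos: [578.1, 41.8, 70.3]
orientation: [-2.67, -1.655, -0.007]
ft_force: [-2.7, 0.8, 19.4]
width: 59.8
grasp_force: 30.0
t: 18.45
ee_pos: [578.0, 41.9, 70.3]
orientation: [-2.51, -1.889, -0.007]
ft_force: [-3.0, 1.6, 18.6]
width: 59.7
grasp_force: 30.0
73.92112452460448 [0.28 0.66 0.13]
```

Converted, -0.06 rad / 4 = -0.015.

```bash
python3 -m jog '[0,0,0,0,0,-0.015,0,0,0,0,0,-0.015,0,0,0,0,0,-0.015,0,0,0,0,0,0]';python3 -m jog '[0,0,0,0,0,-0.015,0,0,0,0,0,-0.015,0,0,0,0,0,-0.015,0,0,0,0,0,0]'; python3 -c "
from h import *
o=status.get_obs();R=Ro.from_rotvec(o['orientation']).as_matrix();print(np.degrees(np.arctan2(R[1,0],R[0,0])),o['moment'].round(2))"
```

```text
t: 18.78
ee_pos: [578.0, 41.9, 70.3]
orientation: [2.33, 2.107, 0.007]
ft_force: [-3.9, 1.3, 17.9]
width: 60.2
grasp_force: 30.0
t: 19.12
ee_pos: [578.0, 41.9, 70.2]
orientation: [2.131, 2.307, 0.007]
ft_force: [-2.9, 1.5, 17.5]
width: 60.2
grasp_force: 30.0
94.54881800341823 [0.25 0.54 0.19]
```

Converted, -0.06 rad / 4 = -0.015.

```bash
python3 -m jog '[0,0,0,0,0,-0.015,0,0,0,0,0,-0.015,0,0,0,0,0,-0.015,0,0,0,0,0,0]';python3 -m jog '[0,0,0,0,0,-0.015,0,0,0,0,0,-0.015,0,0,0,0,0,-0.015,0,0,0,0,0,0]'; python3 -c "
from h import *
o=status.get_obs();R=Ro.from_rotvec(o['orientation']).as_matrix();print(np.degrees(np.arctan2(R[1,0],R[0,0])),o['moment'].round(2))"
```

```text
t: 19.45
ee_pos: [577.6, 41.8, 69.8]
orientation: [1.916, 2.49, 0.005]
ft_force: [-2.0, -0.1, 15.5]
width: 59.7
grasp_force: 30.0
t: 19.78
ee_pos: [576.1, 41.3, 67.6]
orientation: [-1.684, -2.65, -0.002]
ft_force: [-0.3, -0.7, -1.9]
width: 60.0
grasp_force: 30.0
115.13986618951704 [-0.06 -0.09 -0.01]
```

Converted, 2.5 mm / 1000 = 0.0025.

```bash
python3 -m jog '[0,0,0.0025,0,0,0,0,0,0,0,0,0]';python3 -m jog '[0,0,0.0025,0,0,0,0,0,0,0,0,0]';python3 -m jog '[0,0,0.002,0,0,0,0,0,0,0,0,0]'
```

```text
t: 19.95
ee_pos: [576.2, 41.0, 64.6]
orientation: [-1.688, -2.649, -0.001]
ft_force: [0.9, -0.0, -2.5]
width: 59.9
grasp_force: 30.0
t: 20.12
ee_pos: [576.5, 40.9, 62.1]
orientation: [-1.686, -2.65, -0.001]
ft_force: [-0.3, -0.3, -3.3]
width: 59.7
grasp_force: 30.0
t: 20.28
ee_pos: [576.9, 40.9, 60.6]
orientation: [1.685, 2.651, 0.002]
ft_force: [-0.4, 0.7, -2.7]
width: 60.1
grasp_force: 30.0
```

Converted, 1 mm / 1000 = 0.001.

```bash
python3 -m jog '[0,0,0.001,0,0,0,0,0,0,0,0,0]';python3 -m jog '[0,0,0.001,0,0,0,0,0,0,0,0,0,0,0,0,0,0,0]';python3 -m jog '[0,0,0.001,0,0,0,0,0,0,0,0,0,0,0,0,0,0,0]'
```

```text
t: 20.45
ee_pos: [577.0, 40.9, 60.4]
orientation: [1.685, 2.651, 0.002]
ft_force: [-2.6, 0.4, 5.0]
width: 59.7
grasp_force: 30.0
t: 20.7
ee_pos: [577.0, 40.8, 60.3]
orientation: [1.684, 2.651, 0.002]
ft_force: [-5.2, 0.1, 13.9]
width: 60.1
grasp_force: 30.0
t: 20.95
ee_pos: [577.1, 40.9, 60.1]
orientation: [1.684, 2.651, 0.002]
ft_force: [-8.6, 0.3, 22.5]
width: 59.8
grasp_force: 30.0
```

Converted, -1 mm / 1000 = -0.001, 0.35 mm / 1000 = 0.0004, 0.06 rad / 4 = 0.015.

```bash
python3 -m jog '[0,0,-0.001,0,0,0.015,0,0,0.0004,0,0,0.015,0,0,0.0004,0,0,0.015,0,0,0,0,0,0]';python3 -m jog '[0,0,0.0004,0,0,0.015,0,0,0.0004,0,0,0.015,0,0,0.0004,0,0,0.015,0,0,0,0,0,0]'; python3 -c "
from h import *
o=status.get_obs();R=Ro.from_rotvec(o['orientation']).as_matrix();print(np.degrees(np.arctan2(R[1,0],R[0,0])),o['moment'].round(2))"
```

```text
t: 21.28
ee_pos: [578.4, 40.8, 59.5]
orientation: [1.918, 2.484, 0.004]
ft_force: [-2.3, -0.6, 7.5]
width: 60.1
grasp_force: 30.0
t: 21.62
ee_pos: [578.7, 40.5, 58.6]
orientation: [2.133, 2.302, 0.005]
ft_force: [-0.5, -1.7, 7.5]
width: 59.8
grasp_force: 30.0
94.34966016495507 [-0.55  0.    0.02]
```

Threading (it descends as it turns). Continuing clockwise.

Converted, 0.35 mm / 1000 = 0.0004, 0.06 rad / 4 = 0.015.

```bash
python3 -m jog '[0,0,0.0004,0,0,0.015,0,0,0.0004,0,0,0.015,0,0,0.0004,0,0,0.015,0,0,0,0,0,0]';python3 -m jog '[0,0,0.0004,0,0,0.015,0,0,0.0004,0,0,0.015,0,0,0.0004,0,0,0.015,0,0,0,0,0,0]';python3 -m jog '[0,0,0.0004,0,0,0.015,0,0,0.0004,0,0,0.015,0,0,0.0004,0,0,0.015,0,0,0,0,0,0]'; python3 -c "
from h import *
o=status.get_obs();R=Ro.from_rotvec(o['orientation']).as_matrix();print(np.degrees(np.arctan2(R[1,0],R[0,0])),o['moment'].round(2))"
```

```text
t: 21.95
ee_pos: [578.8, 40.6, 57.5]
orientation: [2.332, 2.101, 0.006]
ft_force: [-0.4, -0.6, 7.9]
width: 59.9
grasp_force: 30.0
t: 22.28
ee_pos: [578.8, 40.7, 56.3]
orientation: [2.512, 1.883, 0.006]
ft_force: [0.2, -1.0, 6.6]
width: 59.9
grasp_force: 30.0
t: 22.62
ee_pos: [578.9, 40.7, 55.4]
orientation: [2.671, 1.65, 0.007]
ft_force: [0.0, -0.7, 8.2]
width: 59.7
grasp_force: 30.0
63.39855854678096 [-0.27  0.04 -0.02]
```

Converted, 0.35 mm / 1000 = 0.0004, 0.06 rad / 4 = 0.015.

```bash
python3 -m jog '[0,0,0.0004,0,0,0.015,0,0,0.0004,0,0,0.015,0,0,0.0004,0,0,0.015,0,0,0,0,0,0]'; cat > m.py <<'E'
from h import *
o=status.get_obs();R=Ro.from_rotvec(o['orientation']).as_matrix();print('heading',np.degrees(np.arctan2(R[1,0],R[0,0])).round(1),o['moment'].round(2))
E
python3 m.py; python3 -m jog '[0,0,0.0003,0,0,0.015,0,0,0.0003,0,0,0.015,0,0,0,0,0,0]';python3 m.py
```

```text
t: 22.95
ee_pos: [579.0, 40.5, 54.4]
orientation: [2.809, 1.403, 0.007]
ft_force: [0.2, 0.0, 9.0]
width: 59.9
grasp_force: 30.0
heading 53.1 [-0.4  -0.   -0.01]
t: 23.2
ee_pos: [578.2, 40.4, 54.0]
orientation: [2.889, 1.233, 0.005]
ft_force: [-1.2, -2.3, 12.5]
width: 60.0
grasp_force: 30.0
heading 46.2 [-0.04  0.54  0.01]
```

Converted, 0.05 rad / 4 = 0.0125.

```bash
python3 -m jog '[0,0,0,0,0,0.0125,0,0,0,0,0,0.0125,0,0,0,0,0,0]';python3 m.py;python3 -m jog '[0,0,0,0,0,0.0125,0,0,0,0,0,0.0125,0,0,0,0,0,0]';python3 m.py
```

```text
t: 23.45
ee_pos: [577.6, 40.6, 53.9]
orientation: [2.947, 1.087, 0.004]
ft_force: [-2.6, -2.0, 13.4]
width: 60.1
grasp_force: 30.0
heading 40.5 [ 0.07  0.81 -0.02]
t: 23.7
ee_pos: [577.6, 40.8, 53.9]
orientation: [-2.998, -0.939, -0.004]
ft_force: [-2.3, -1.8, 13.6]
width: 59.6
grasp_force: 30.0
heading 34.8 [ 0.26  0.77 -0.08]
```

Converted, 0.05 rad / 4 = 0.0125.

```bash
python3 -m jog '[0,0,0,0,0,0.0125,0,0,0,0,0,0.0125,0,0,0,0,0,0]';python3 m.py;python3 -m jog '[0,0,0,0,0,0.01,0,0,0,0,0,0.0075,0,0,0,0,0,0]';python3 m.py
```

```text
t: 23.95
ee_pos: [577.4, 40.5, 53.9]
orientation: [3.041, 0.789, 0.003]
ft_force: [-4.4, -3.5, 14.2]
width: 59.8
grasp_force: 30.0
heading 29.1 [-0.07  0.93 -0.34]
t: 24.2
ee_pos: [577.9, 40.5, 53.9]
orientation: [3.064, 0.688, 0.005]
ft_force: [-4.0, -2.4, 12.4]
width: 59.9
grasp_force: 30.2
heading 25.3 [-0.06  0.52  0.98]
```

Converted, -1.5 mm / 1000 = -0.0015.

```bash
python3 -m jog '[0,0,-0.0015,0,0,0,0,0,0,0,0,0]';python3 -m jog '[0,0,0,0,0,0,0,0,0,0,0,0,0,0,0,0,0,0,0,0,0,0,0,0,0,0,0,0,0,0]' 88;python3 -m jog '[0,0,-0.01,0,0,0,0,0,-0.03,0,0,0,0,0,-0.04,0,0,0,0,0,-0.04,0,0,0,0,0,-0.03,0,0,0]';python3 -m jog '[-0.01,0.03,0,0,0,0,-0.01,0.038,0,0,0,0,-0.01,0.038,0,0,0,0,-0.01,0.038,0,0,0,0,-0.01,0.038,0,0,0,0]';python3 -m jog '[0,0.038,0,0,0,0,0,0.038,0,0,0,0,0,0.03,0,0,0,0,0,0.015,0,0,0,0,0,0,0,0,0,0]'
python3 - <<'E'
from h import *
a=shot('top','t9.png');b=shot('scene','s9.png')
for D in(a,b):
    P=cloud(D).reshape(-1,3);r=np.hypot(P[:,0]-577.3,P[:,1]-41.8)
    q=P[(r<34)&(P[:,2]>70)];print('top',len(q),np.median(q[:,2]),q.min(0).round(1),q.max(0).round(1))
    ang=np.arctan2(P[:,1]-41.8,P[:,0]-577.3)
    for k in range(-4,4):
        m=(r>37)&(r<41)&(ang>k*np.pi/4)&(ang<(k+1)*np.pi/4)&(P[:,2]>26)&(P[:,2]<45);print(k,m.sum(),np.median(P[m,2]).round(1) if m.any() else '')
i=cv2.cvtColor(a['img'],cv2.COLOR_RGB2BGR);j=cv2.cvtColor(b['img'],cv2.COLOR_RGB2BGR)
cv2.imwrite('pics/c9.png',np.hstack([cv2.resize(i[100:270,90:430],(440,220)),cv2.resize(j[150:260,200:370],(340,220))]))
E
```

```text
t: 24.37
ee_pos: [577.9, 40.5, 53.9]
orientation: [3.065, 0.687, 0.004]
ft_force: [3.2, -1.7, -1.8]
width: 59.8
grasp_force: 30.1
t: 24.78
ee_pos: [576.7, 40.9, 53.6]
orientation: [-3.066, -0.685, -0.001]
ft_force: [-0.8, 0.1, 0.0]
width: 87.0
grasp_force: 0.0
t: 25.2
ee_pos: [577.3, 40.8, 207.5]
orientation: [-3.066, -0.685, -0.006]
ft_force: [1.6, 0.4, 0.3]
width: 87.9
grasp_force: 0.0
t: 25.62
ee_pos: [609.0, -146.9, 204.8]
orientation: [-3.066, -0.686, -0.003]
ft_force: [0.9, 0.5, -0.6]
width: 87.7
grasp_force: 0.0
t: 26.03
ee_pos: [661.3, -258.1, 204.1]
orientation: [3.066, 0.68, 0.003]
ft_force: [0.6, 0.3, 0.1]
width: 87.7
grasp_force: 0.0
top 363 83.17509333296435 [546.6   7.9  71.1] [607.7  74.1  88.6]
-4 25 30.9
-3 22 30.0
-2 20 31.4
-1 6 32.3
0 5 32.2
1 20 31.8
2 23 30.7
3 22 32.0
top 243 80.4446260107131 [545.4  11.5  70.2] [607.3  75.3  85.7]
-4 7 30.8
-3 6 30.7
-2 0 
-1 0 
0 4 31.1
1 9 29.6
2 17 29.7
3 15 31.0
```

View pics/c9.png

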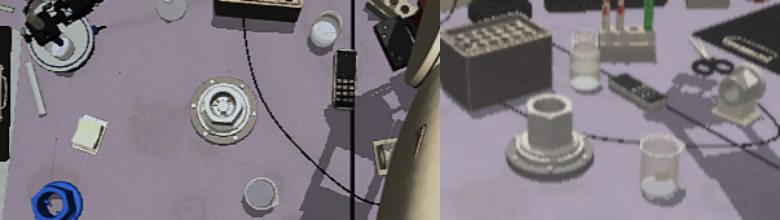

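The crop shows the nut sitting level on the plate at (222,110), flange top at about 32 mm and nut top at about 84 mm, as they should be when seated. The other items are where they were. I'll hand in the job.

```bash
python3 -c "
from h import *
print(ticket.close_job())"
```

```text
the job is handed in; nothing more can be done
None
```

The larger nut was stood upright on the bench, released, retaken from above, set on the stud, backed off until it dropped in, and screwed down flat on the plate; I handed the job in at about 26 s, but no verdict was returned.

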